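# Set the wire-length stop

### The arm

A 6-joint arm with a two-finger parallel gripper is mounted at the origin on the work surface. World frame = base frame: x ahead of the robot, y to its left, z up, the work surface at z = 0. Lengths are in m, angles in degrees, forces in N, time in s.
With the tool pointing down it reaches from about 0.4 to 0.825 m from the base axis. Payload 7 kg.
Tool frame: the origin (TCP) lies midway between the tips of the shut fingers; the grasp point (between the pads) lies 19 mm behind it (r.grasp_offset is the distance from the TCP to the grasp point, in m); z points along the fingers, x is the direction in which the jaws open and shut, and the axes are right-handed (so a half turn about z gives the same grasp; the last joint's range is limited). The gripper opens to 88 mm and grips with 3 to 60 N. Pads are 19 mm wide; open, the fingers measure 130 mm over their backs; the gripper's body (78 mm by 193 mm) begins 47 mm behind the grasp point.
Start: joints at [91.564, 20.546, 0.682, 0, -70.136, -16.507], TCP at [0.174, 0.652, 0.227] pointing down, gripper open.
Joint ranges: [-176.03, 176.03], [-82.01, 121.73], [-58.28, 71.71], [-173.87, 95.51], [-174.79, -0.11], [-173.66, 173.66]. Speed limits (degrees/s): [136.94, 136.94, 172.46, 180, 180, 180].

### API

Orientations are given as [roll, pitch, yaw] about the fixed x, y, z axes, in that order (R = Rz(yaw) Ry(pitch) Rx(roll)).
In Python, from plant import r gives the robot as it stands.
- The arm moves only by the tool step_arm, never from a script. Its argument "deltas" is a list of rows, each a list of 7 numbers: the turn, a rotation vector about the tool's x, y, z in rad, then the shift along the tool's x, y, z in mm, then the opening, from -1 (shut) to 1 (fully open), so that 0 is half open. In form: [[ax, ay, az, x, y, z, grip], ...]. A call has 1 to 10 rows; each row shifts and turns the pose as measured when the row begins, along the tool's axes as they then stand; what a row does not reach is not made up. A row lasts 1/10 s, in which the tool goes at most 50 mm and 8.59 degrees, less where a joint would pass 70% of its speed; a pose out of reach is approached as far as the arm can. A call with a gripper value outside its range is refused whole. The fingers move at their own pace and stop on an object; "squeeze" is the grip in N (left out, the last holds). Time passes only in rows, so rows that do not move let the fingers close. It gives the time, the measured TCP pose, the force and the opening at its end, in the units of the state.
- r.get_state(): the state, without advancing time (a new reading comes with each control period).
- r.capture(name): name is "side" or "top" or "wrist"; returns the picture (384x512x3 uint8, red, green, blue); there is no depth.
- r.camera_info(name): a dict with "vertical_fov" (degrees; the focal length in pixels is half the picture's height over the tangent of half this angle, whatever the lens; pixels are square), "cx", "cy" (the principal point, pixels), "k1" (the pictures are not rectified: a ray, as slopes to the right and down, at radius r is drawn at 1 + k1 r^2 times it, then the intrinsics apply), "view" (4x4, takes a point from world to camera coordinates). Camera axes: x right, y down, z forward; pixel columns grow to the right and rows downward; lengths in m; the calibration is good to about 2 mm. A picture is of the moment at which its call begins: read the wrist's pose just before it. camera_info takes no time and is no camera call; for the wrist camera it gives the pose at the moment of the call.
- r.close_job(): hands the job in, once; it reports no verdict.
The state is a dict: "time_s": time; "joints": joint angles; "qd": joint speeds; "joint_torque": joint torques, N m; "tcp_pos": TCP position; "eef_rot": TCP orientation; "contact_force": force on the tool from outside, world axes, zero at the start; "moment": the same for the moment, N m; "gripper_width": finger opening in m.
Only numpy, scipy, OpenCV 4.12 (cv2) and the standard library are available. Lean on these libraries where they do the work, as an engineer would, in place of code of your own. Each camera call takes 0.05 s, during which the arm holds its last target.

### The job

Set the wire-length stop on the bench gauge for the next batch: with a fingertip, push the stop's blue fin along the rail until the stop drops into the notch of the brass index block and stays there by itself, then press the stop's orange-tipped lever all the way down to lock it, and take the hand clear. Only push and press - do not pinch the fin, and leave the pot, cups, rake and pliers where they are.

Things in the scene. Friction and masses are not known exactly. Their poses are not given: they have to be found in the camera images.
- gauge: Wire-length gauge fixed to the bench: aluminium plate 100 (x) x 440 (y) x 10 mm, steel rail 24 wide along its middle (parallel to its y, top 24 mm above the bench), black end blocks 60 mm wide, top 40 mm up. Origin: centre of the underside, on the bench. 'Gauge x, y' below mean this frame, turned by up to 0.35 rad; the robot is on its -x side.
- stop (a joint): Position of the black sliding stop (48 x 44 mm, top 44 mm up) along the rail, m, -0.135 to 0.135; 0 = rail's middle, positive = gauge +y. Starts within 20 mm of 0. Slides with 1 to 2 N and stays where left. About 9 N pushes it over an index hump, then the force drops to nearly 0; over 10 N pushes it out of the notch; it is drawn in by itself from 3 mm either side.
- fin_top (a point): Centre of the top edge of the stop's upright blue fin, 90 mm above the bench, at gauge x = 14 mm. The fin stands across the rail: 52 mm wide (gauge x -12 to 40 mm), 10 mm thick (gauge y), from 44 to 90 mm above the bench. Push it on the broad face that looks away from the index block.
- stop_ball (a point): Centre of the stop's 10 mm sprung steel detent ball when fully out: gauge x = 36 mm, 28 mm above the bench, at the fin's y. It does not follow the ball's small up and down motion. The stop is in the notch when this point has the same gauge y as the origin of the index block.
- index: Brass index block fixed beside the rail at gauge x = 36 mm, 14 (x) x 41 (y) x 17 mm, on either side of the stop, 55 to 105 mm from the rail's middle. Its top has two humps with a V notch 13 mm wide, 4.4 mm deep between; the ramps begin 20 mm from the notch centre. Origin: underside, under the notch centre; axes parallel to the gauge's.
- blank: A plain black block, 14 x 41 x 9 mm, beside the rail on the side opposite to the index block. The stop passes over it freely; it has no notch. Origin: centre of the underside.
- lever (a joint): Angle of the stop's lock lever, rad: 0 = level, fully down (hard stop); starts raised 0.35 to 0.55 (max 0.65). Hinge axis along the rail at gauge x = -20 mm, 53 mm above the bench, at the fin's y; it reaches 60 mm to gauge -x. 8 to 9 mm thick, 14 to 20 mm wide; stays where left; 2 to 4 N down on its orange pad moves it.
- lever_pad (a point): Centre of the upper face of the orange pad (26 x 20 mm) at the lever's free end, 47 mm from the hinge. When the lever is down it is 57.5 mm above the bench, 67 mm to -x of the rail's middle.
- pot: Terracotta-coloured ceramic pot, 112 mm across the rim, 85 mm tall, loose. Origin: centre of the underside. Stands on the far side of the gauge. Not to be moved.
- cups: Stack of clear plastic cups, 77 mm across, 108 mm tall, loose and light. Origin: centre of the underside. Stands on the far side of the gauge. Not to be moved.
- rake: Stainless root rake with a wooden handle lying flat, 200 mm long along its x, 16 mm tall, 55 mm wide at the tines (+x end). Origin: mid-length, at the bench. Lies on the robot's side of the gauge. Not to be moved.
- pliers: Jin pliers lying flat, 165 mm long, handles to its -x, 12 mm tall. Origin: at the pivot, at the bench. Lie on the robot's side of the gauge. Not to be moved.

How it is judged (in metres and radians):
On the way:
1. the stop rests in the notch of the brass index block while the lever is still up (y of stop_ball in the frame of index between -0.0025 and 0.0025 m and value of joint lever above 0.2 rad), for 0.2 s.
At the end, for the whole second after the job is handed in: The stop's ball is within 2.5 mm of the notch centre of the brass index block, at rest; the lever is within 0.1 rad of fully down; pot, cups, rake and pliers are within 15 mm of where they stood (y of stop_ball in the frame of index between -0.0025 and 0.0025 m and value of joint lever below 0.1 rad and velocity of joint stop between -0.01 and 0.01 m/s and distance of each of pot, cups, rake, pliers from where it was at the start of the episode below 0.015 m); the robot touches nothing.
It fails at once if the fin is pinched: both of its faces are pressed at once (contact force between each of stop_c0, stop_c1 and the fingers above 1 N).
It fails at once if the pot, cups, rake or pliers are moved by more than 15 mm or lifted (distance of any of pot, cups, rake, pliers from where it was at the start of the episode above 0.015 m).
It also fails if it takes over 48 s, if anything falls off the work surface, if the arm or the gripper's body presses on something with over 40 N, if the wrist force passes 120 N, or if a joint passes its speed limit or range.

## Working session

There is one attempt and no reset: what is moved stays moved. The work goes in short steps, Python scripts to look and compute and a tool call to move; the robot and the scene stay as the last step left them, time stands still between calls to the robot, and variables do not carry over. Pictures are saved under pics/ and viewed, and the job is handed in when it is done.

Besides the shell and the picture viewer there is one more tool, called after "Emit:" as name(argument=value, ...) on one line, values as JSON. step_arm: Moves the arm, as the interface text tells. Its arguments: {"type":"object","properties":{"deltas":{"type":"array","items":{"type":"array","items":{"type":"number"}}},"squeeze":{"type":"number"}},"required":["deltas"]}

```bash
ls; mkdir -p pics
python3 - <<'E'
from plant import r
import cv2
print(r.get_state())
for n in ("side","top","wrist"):
    i=r.camera_info(n); print(n,i)
    cv2.imwrite(f"pics/{n}0.png",r.capture(n)[:,:,::-1])
E
```

```text
pics
{'time_s': 0.0, 'joints': array([ 9.15638731e+01,  2.05917007e+01,  6.33525901e-01, -2.13312976e-02,
       -7.01369106e+01, -1.65075370e+01]), 'qd': array([ 0.00150106,  0.02393741, -0.01571761, -0.10867159, -0.03416576,
        0.00376914]), 'joint_torque': array([-1.19388413e-03, -5.82722390e+01,  2.93061054e+01,  6.99684530e+00,
        7.01167941e-03, -1.68958773e-04]), 'tcp_pos': array([0.17394714, 0.65168174, 0.22561401]), 'eef_rot': array([-1.79992206e+02, -9.68645137e-02, -1.04950935e+02]), 'contact_force': array([-0.81813108,  0.36372402,  0.13612346]), 'moment': array([ 0.01323517, -0.0351481 , -0.04374138]), 'gripper_width': 0.08763451846802361}
side {'vertical_fov': 57.94159275145246, 'cx': 254.42306170246462, 'cy': 190.78194232261663, 'k1': 0.018034334624838482, 'view': array([[ 0.74549208, -0.66646542, -0.00808727, -0.4362435 ],
       [-0.46633204, -0.51288168, -0.72075433,  0.34466999],
       [ 0.47621003,  0.541088  , -0.69314341,  0.45666532],
       [ 0.        ,  0.        ,  0.        ,  1.        ]])}
top {'vertical_fov': 48.92246671557693, 'cx': 256.58548134646685, 'cy': 194.35857521352284, 'k1': -0.09408530521674689, 'view': array([[-0.01397885, -0.99987932,  0.00677785, -0.00912396],
       [-0.98814423,  0.01277768, -0.15299576,  0.58979392],
       [ 0.15289069, -0.0088362 , -0.9882036 ,  0.78449865],
       [ 0.        ,  0.        ,  0.        ,  1.        ]])}
wrist {'vertical_fov': 66.93258377904878, 'cx': 259.7415443447905, 'cy': 189.894157891049, 'k1': -0.027378521915268548, 'view': array([[-0.25710916, -0.9663818 ,  0.00104599,  0.6736641 ],
       [-0.92657871,  0.24682656,  0.2837755 , -0.03435537],
       [-0.27449366,  0.07199208, -0.95889018,  0.39078115],
       [ 0.        ,  0.        ,  0.        ,  1.        ]])}
```

View pics/side0.png

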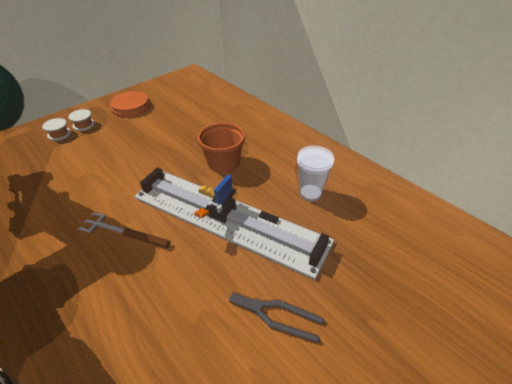

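View pics/top0.png

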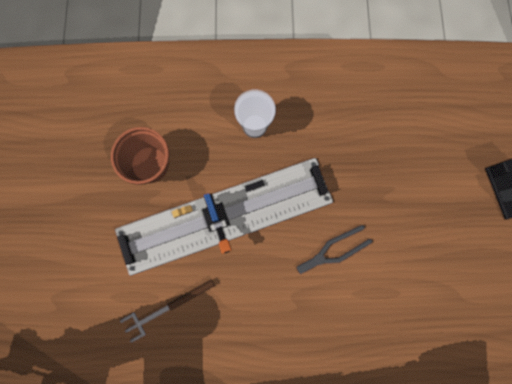

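View pics/wrist0.png

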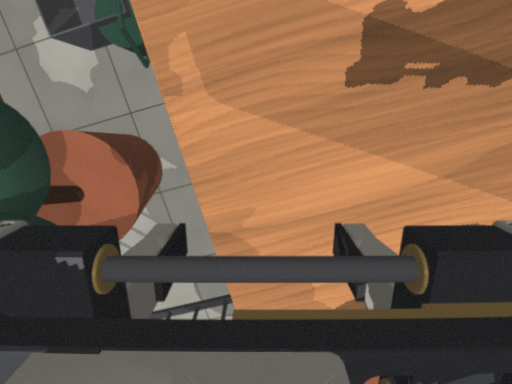

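The top view shows the gauge in the middle, with the fin at (211,208), the brass block to its left at (182,211), i.e. on +y, and the orange pad at (225,246). The pot is at (140,155), cups at (255,110), rake at (170,305) and pliers at (330,250).

```bash
cat > h.py <<'E'
import numpy as np, cv2
from plant import r
def K(i):
    f=192/np.tan(np.radians(i["vertical_fov"]/2)); return np.array([[f,0,i["cx"]],[0,f,i["cy"]],[0,0,1]])
def ray(i,px):
    d=cv2.undistortPoints(np.array([[px]],float),K(i),np.array([i["k1"],0,0,0.]))[0,0]
    # model: drawn = (1+k1 r^2)*ray -> same as OpenCV
    R=i["view"][:3,:3];t=i["view"][:3,3]
    return -R.T@t, R.T@np.array([d[0],d[1],1])
def onplane(i,px,z):
    o,d=ray(i,px); return o+d*(z-o[2])/d[2]
def proj(i,P):
    R=i["view"][:3,:3];t=i["view"][:3,3]
    return cv2.projectPoints(np.array([P],float),cv2.Rodrigues(R)[0],t,K(i),np.array([i["k1"],0,0,0.]))[0][0,0]
def tri(obs):
    A=np.zeros((3,3));b=np.zeros(3)
    for i,px in obs:
        o,d=ray(i,px);d=d/np.linalg.norm(d);M=np.eye(3)-np.outer(d,d);A+=M;b+=M@o
    return np.linalg.solve(A,b)
def mask(im,lo,hi):
    h=cv2.cvtColor(im,cv2.COLOR_RGB2HSV); return cv2.inRange(h,np.array(lo),np.array(hi))
def blobs(m,amin=15):
    n,l,s,c=cv2.connectedComponentsWithStats(m)
    return [(s[k].tolist(),c[k].round(1).tolist()) for k in range(1,n) if s[k,4]>=amin]
E
python3 - <<'E'
from h import *
for n in ("top","side"):
    im=cv2.imread(f"pics/{n}0.png")[:,:,::-1].copy()
    for nm,lo,hi in (("blue",(105,120,40),(125,255,255)),("orange",(5,220,150),(15,255,255)),("brass",(18,130,120),(28,255,255))):
        m=mask(im,lo,hi); print(n,nm,[b for b in blobs(m)])
    c=im[140:290,105:345] if n=="top" else im[160:280,125:345]
    cv2.imwrite(f"pics/{n}_z.png",cv2.resize(c,None,fx=3.3,fy=3.3,interpolation=cv2.INTER_CUBIC)[:,:,::-1])
    # plate
    g=mask(im,(0,0,140),(179,40,255)); 
    print([b for b in blobs(g,300)])
E
```

```text
top blue [([205, 195, 14, 27, 183], [211.4, 208.2])]
top orange []
top brass [([173, 207, 18, 9, 80], [182.1, 210.7])]
[([152, 0, 360, 42, 13872], [333.9, 19.4]), ([234, 90, 41, 46, 1396], [254.3, 111.0]), ([213, 158, 119, 74, 3560], [280.2, 196.2]), ([116, 198, 103, 77, 3602], [170.1, 236.1])]
side blue [([215, 175, 16, 18, 88], [222.3, 183.1])]
side orange [([198, 209, 10, 8, 43], [202.0, 211.7])]
side brass [([199, 185, 15, 12, 112], [206.5, 190.6])]
[([294, 0, 218, 234, 33446], [424.1, 89.6]), ([176, 28, 48, 47, 803], [202.9, 51.0]), ([226, 37, 41, 56, 599], [245.1, 69.7]), ([297, 146, 37, 39, 855], [315.5, 160.5]), ([156, 172, 66, 37, 837], [185.1, 190.2]), ([135, 191, 92, 46, 1160], [183.0, 211.5]), ([244, 216, 76, 36, 1193], [285.7, 231.9]), ([232, 226, 87, 52, 1449], [273.9, 250.4])]
```

View pics/top_z.png

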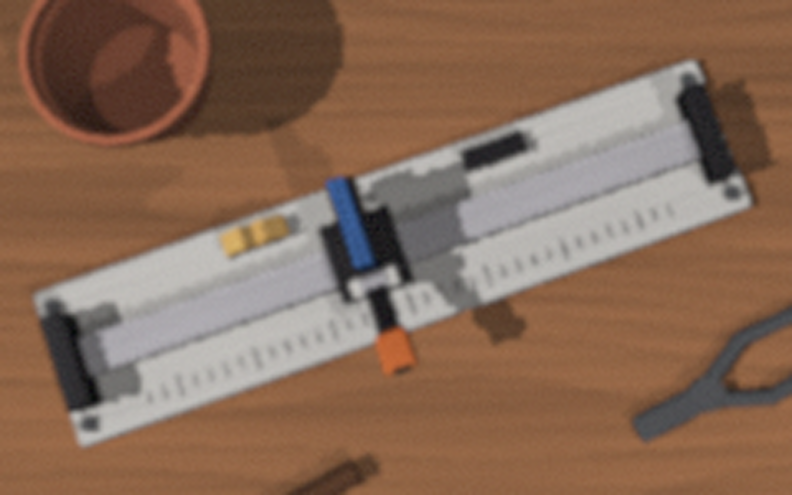

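View pics/side_z.png

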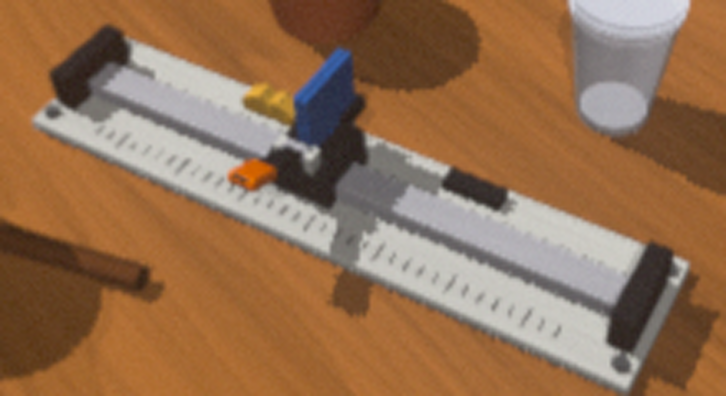

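The zoomed views show the brass block (V notch in its middle), the fin, the pad and the plate corners clearly. Next I compute the gauge frame from the plate corners.

```bash
cat > m.py <<'E'
from h import *
T=r.camera_info("top");S=r.camera_info("side")
t=lambda x,y:(105+(x+.5)/3.3-.5,140+(y+.5)/3.3-.5); s=lambda x,y:(125+(x+.5)/3.3-.5,160+(y+.5)/3.3-.5)
ct=np.array([onplane(T,t(*p),.01) for p in ((35,296),(700,58),(753,205),(80,446))])
# order: +x+y, +x-y, -x-y, -x+y
print(ct.round(4), np.linalg.norm(ct-np.roll(ct,-1,0),axis=1).round(4))
cs=np.array([onplane(S,s(*p),.01) for p in ((690,265),(632,392),(32,122))]);print("side",cs.round(4))
O=ct.mean(0);O[2]=0
ey=(ct[0]-ct[1])+(ct[3]-ct[2]);yaw=np.arctan2(-ey[0],ey[1]);print("O",O,"yaw",yaw)
Rg=np.array([[np.cos(yaw),-np.sin(yaw),0],[np.sin(yaw),np.cos(yaw),0],[0,0,1]])
G=lambda P:((P-O)@Rg).round(4)
W=lambda P:O+Rg@np.array(P)
E
python3 - <<'E'
from m import *
print("brass top",G(onplane(T,(182.1,210.7),.0155)),"side",G(onplane(S,(206.5,190.6),.014)), "tri",G(tri([(T,(182.1,210.7)),(S,(206.5,190.6))])))
print("blank",G(onplane(T,t(496,150),.009)))
for p in ((340,180),(352,182)): print("fin +x top corners",G(onplane(T,t(*p),.09)))
print("fin in side top edge", [G(onplane(S,s(*p),.09)) for p in ((343,50),(352,58),(298,95),(308,103))])
print("pad tri",G(tri([(T,t(393,348)),(S,s(252,171))])))
for n,p,z in (("pot",(140,155),.085),("cups",(255,110),.108),("rakeend",(215,283),.01),("rake tine",(122,320),.01),("plier tip",(300,270),.01)):
    P=onplane(T,p,z);print(n,P.round(3),G(P))
E
```

```text
[[ 0.5265  0.2725  0.01  ]
 [ 0.6719 -0.1441  0.01  ]
 [ 0.5777 -0.1738  0.01  ]
 [ 0.4346  0.2419  0.01  ]] [0.4412 0.0988 0.4396 0.0968]
side [[ 0.6701 -0.1423  0.01  ]
 [ 0.5774 -0.1766  0.01  ]
 [ 0.434   0.2377  0.01  ]]
O [0.55265974 0.04910686 0.        ] yaw 0.33365050241190386
brass top [0.0373 0.0772 0.0155] side [0.0406 0.0824 0.014 ] tri [0.0359 0.0773 0.0205]
blank [ 0.0377 -0.0802  0.009 ]
fin +x top corners [0.0381 0.0135 0.09  ]
fin +x top corners [0.0347 0.0075 0.09  ]
fin in side top edge [array([0.0397, 0.017 , 0.09  ]), array([0.036 , 0.0081, 0.09  ]), array([-0.0078,  0.0189,  0.09  ]), array([-0.0107,  0.0098,  0.09  ])]
pad tri [-0.0602  0.0175  0.0736]
pot [0.662 0.205 0.085] [0.1548 0.1113 0.085 ]
cups [ 0.741 -0.016  0.108] [ 0.1563 -0.1228  0.108 ]
rakeend [0.417 0.068 0.01 ] [-0.1218  0.0623  0.01  ]
rake tine [0.345 0.254 0.01 ] [-0.1287  0.2617  0.01  ]
plier tip [ 0.441 -0.102  0.01 ] [-0.1555 -0.1063  0.01  ]
```

Emit:
step_arm(deltas=[[0,0,0.14,0,0,0,-1],[0,0,0.14,0,0,0,-1],[0,0,0.14,0,0,0,-1],[0,0,0.14,0,0,0,-1],[0,0,0.14,0,0,0,-1],[0,0,0.14,0,0,0,-1],[0,0,0.14,0,0,0,-1]], squeeze=10)

```text
time_s: 0.85
tcp_pos: [0.1736, 0.6504, 0.2228]
eef_rot: [-179.7, -0.2, -163.2]
contact_force: [0.2, 0.5, 0.4]
gripper_width: 0.0374
```

```bash
cat > go.py <<'E'
from m import *
from scipy.spatial.transform import Rotation as Ro
def rep(target_g, z):
    st=r.get_state();R=Ro.from_euler("xyz",st["eef_rot"],degrees=True)
    d=W([*target_g,z])-st["tcp_pos"]
    want=Ro.from_matrix(Rg@np.diag([-1,1,-1]))
    print("t",st["time_s"],"tcpG",G(st["tcp_pos"]),"F",(Rg.T@st["contact_force"]).round(1),"w",round(st["gripper_width"],4),"delta tool mm",(R.inv().apply(d)*1000).round(1),"rotvec",(R.inv()*want).as_rotvec().round(3), "joints",st["joints"].round(0))
E
python3 -c "
from go import *
rep((.014,-.03),.2)"
```

```text
[[ 0.5265  0.2725  0.01  ]
 [ 0.6719 -0.1441  0.01  ]
 [ 0.5777 -0.1738  0.01  ]
 [ 0.4346  0.2419  0.01  ]] [0.4412 0.0988 0.4396 0.0968]
side [[ 0.6701 -0.1423  0.01  ]
 [ 0.5774 -0.1766  0.01  ]
 [ 0.434   0.2377  0.01  ]]
O [0.55265974 0.04910686 0.        ] yaw 0.33365050241190386
t 0.85 tcpG [-0.1612  0.6922  0.2228] F [0.3 0.4 0.4] w 0.0374 delta tool mm [-204.2 -714.4   26.5] rotvec [-0.006 -0.003 -0.04 ] joints [ 92.  21.   0.  -0. -70. -75.]
```

Emit:
step_arm(deltas=[[0,0,-0.01,-13,-45,0,-1],[0,0,-0.01,-13,-45,0,-1],[0,0,-0.01,-13,-45,0,-1],[0,0,-0.01,-13,-45,0,-1],[0,0,0,-13,-45,0,-1],[0,0,0,-13,-45,0,-1],[0,0,0,-13,-45,0,-1],[0,0,0,-13,-45,0,-1],[0,0,0,-13,-45,0,-1],[0,0,0,-13,-45,0,-1]])

```text
time_s: 1.85
tcp_pos: [0.4428, 0.2526, 0.2224]
eef_rot: [-179.5, -0.3, -160.7]
contact_force: [1.2, 1.1, 0.3]
gripper_width: 0.0005
```

```bash
sed -i '/^print(ct/d;s/;print("side".*$//;s/;print("O".*$//' m.py; python3 -c "
from go import *
rep((.014,-.03),.2)"
```

```text
t 1.85 tcpG [-0.0372  0.2282  0.2224] F [1.5 0.6 0.3] w 0.0005 delta tool mm [ -50.4 -258.2   24.5] rotvec [-0.009 -0.005  0.003] joints [ 52.   5. -20.   0. -65. -33.]
```

Emit:
step_arm(deltas=[[-0.005,-0.003,0,-8,-43,0,-1],[-0.004,-0.002,0,-8,-43,0,-1],[0,0,0,-8,-43,0,-1],[0,0,0,-8,-43,0,-1],[0,0,0,-8,-43,3,-1],[0,0,0,-8,-43,5,-1],[0,0,0,0,0,8,-1],[0,0,0,0,0,0,-1]])

```text
time_s: 2.65
tcp_pos: [0.5785, 0.0089, 0.2056]
eef_rot: [180.0, -0.0, -161.1]
contact_force: [0.6, 1.0, -1.1]
gripper_width: 0.0005
```

```bash
python3 -c "
from go import *
rep((.014,-.03),.065)
cv2.imwrite('pics/top1.png',r.capture('top')[:,:,::-1])
cv2.imwrite('pics/side1.png',r.capture('side')[:,:,::-1])
cv2.imwrite('pics/wrist1.png',r.capture('wrist')[:,:,::-1])
"
```

```text
t 2.65 tcpG [ 0.0113 -0.0465  0.2056] F [ 0.9  0.7 -1.1] w 0.0005 delta tool mm [ -2.7  16.4 140.6] rotvec [ 0.    -0.    -0.003] joints [ 20.  12. -14.  -0. -64.  -1.]
```

View pics/side1.png

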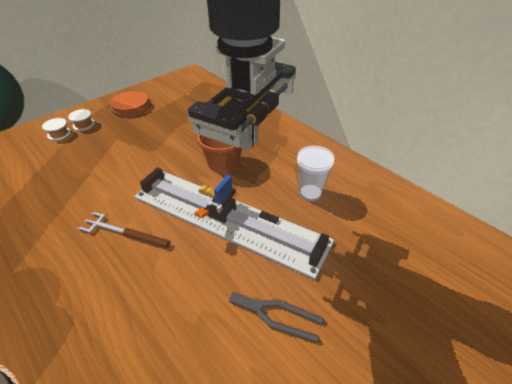

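View pics/wrist1.png

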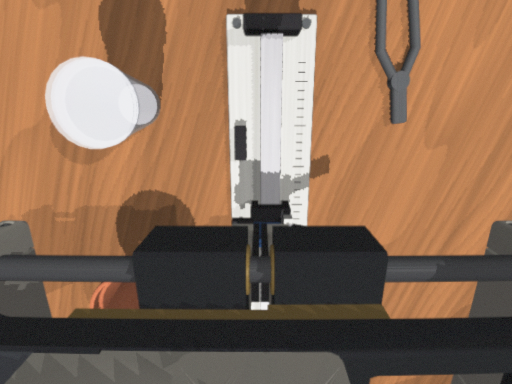

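The side view confirms the gripper is shut above the gauge, on the fin's -y side, with nothing disturbed. The wrist view shows it aligned with the rail. I'll descend now.

Emit:
step_arm(deltas=[[0,0,0,-1,1,30,-1],[0,0,0,-1,1,35,-1],[0,0,0,-1,1,35,-1],[0,0,0,0,0,30,-1],[0,0,0,0,0,10,-1],[0,0,0,0,0,0,-1]])

```text
time_s: 3.4
tcp_pos: [0.5839, 0.0233, 0.0699]
eef_rot: [-179.9, 0.8, -160.2]
contact_force: [0.5, -0.1, 0.1]
gripper_width: 0.0006
```

```bash
python3 -c "
from go import *
rep((.014,.0),.065)
cv2.imwrite('pics/top2.png',cv2.resize(r.capture('top')[140:290,105:345],None,fx=3.3,fy=3.3)[:,:,::-1])
cv2.imwrite('pics/side2.png',cv2.resize(r.capture('side')[100:280,125:345],None,fx=3.3,fy=3.3)[:,:,::-1])
"
```

```text
t 3.4 tcpG [ 0.021  -0.0346  0.0699] F [ 0.4 -0.3  0.1] w 0.0006 delta tool mm [ 6.6 34.7  4.8] rotvec [-0.001  0.015  0.012] joints [ 22.  20. -23.   0. -46.  -2.]
```

View pics/side2.png

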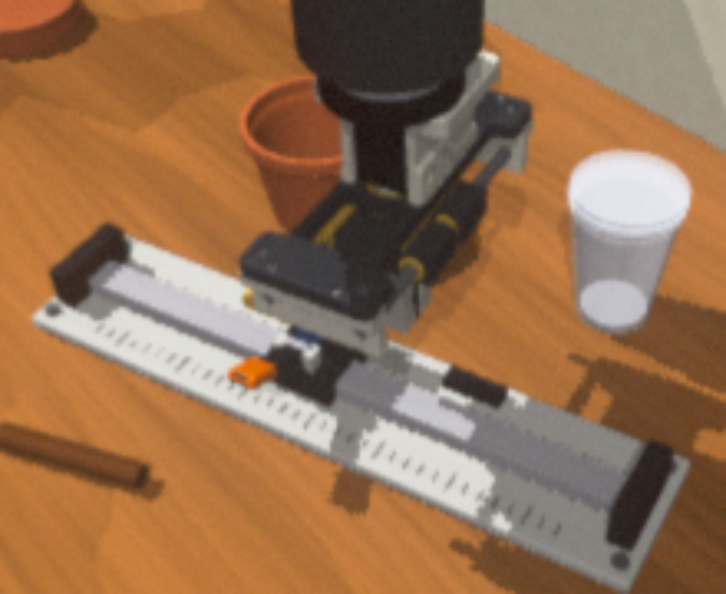

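Emit:
step_arm(deltas=[[0,0.015,0.012,3,6,3,-1],[0,0,0,2,6,1,-1],[0,0,0,0,6,0,-1],[0,0,0,0,6,0,-1],[0,0,0,0,6,0,-1],[0,0,0,0,6,0,-1]])

```text
time_s: 4.1
tcp_pos: [0.5702, 0.0591, 0.0728]
eef_rot: [-179.9, 0.6, -160.9]
contact_force: [1.7, -2.1, -0.7]
gripper_width: 0.0008
```

```bash
python3 -c "
from go import *
rep((.014,.0635),.065)"
```

```text
t 4.1 tcpG [0.0198 0.0038 0.0728] F [ 0.9 -2.5 -0.7] w 0.0008 delta tool mm [ 6.  59.8  7.7] rotvec [-0.001  0.01  -0.001] joints [ 26.  19. -24.   0. -46.  -7.]
```

Contact is made, with about 2 N sliding force. I'll push on to just before the hump.

Emit:
step_arm(deltas=[[0,0.005,0,2,6,2,-1],[0,0.005,0,2,6,2,-1],[0,0,0,1,6,2,-1],[0,0,0,0,6,1,-1],[0,0,0,0,6,1,-1]])

```text
time_s: 4.6
tcp_pos: [0.5552, 0.0881, 0.0647]
eef_rot: [-179.9, 0.0, -160.9]
contact_force: [1.0, -0.6, 1.8]
gripper_width: 0.0002
```

```bash
python3 -c "
from go import *
rep((.014,.0635),.065)
cv2.imwrite('pics/top3.png',cv2.resize(r.capture('top')[140:290,105:345],None,fx=3.3,fy=3.3)[:,:,::-1])
cv2.imwrite('pics/side3.png',cv2.resize(r.capture('side')[100:280,125:345],None,fx=3.3,fy=3.3)[:,:,::-1])"
```

```text
t 4.6 tcpG [0.0152 0.036  0.0647] F [ 0.8 -0.9  1.8] w 0.0002 delta tool mm [ 1.2 27.5 -0.3] rotvec [-0.002  0.    -0.   ] joints [ 29.  19. -25.   0. -46. -10.]
```

View pics/side3.png

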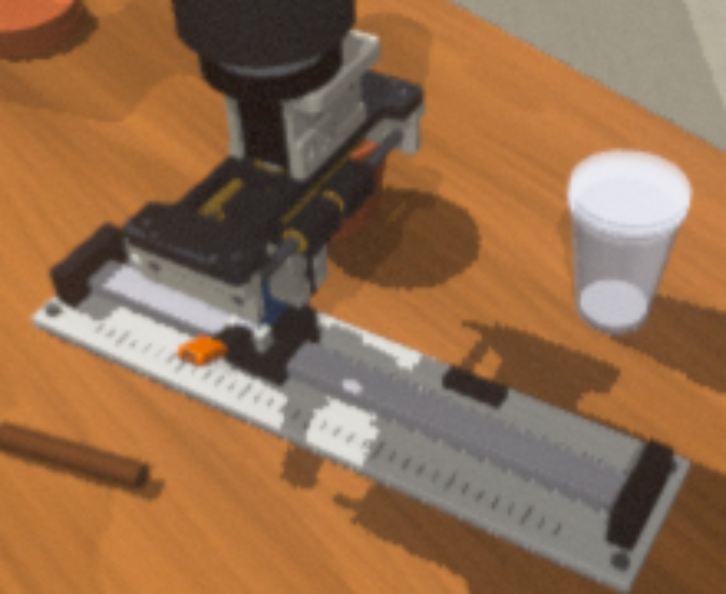

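View pics/top3.png

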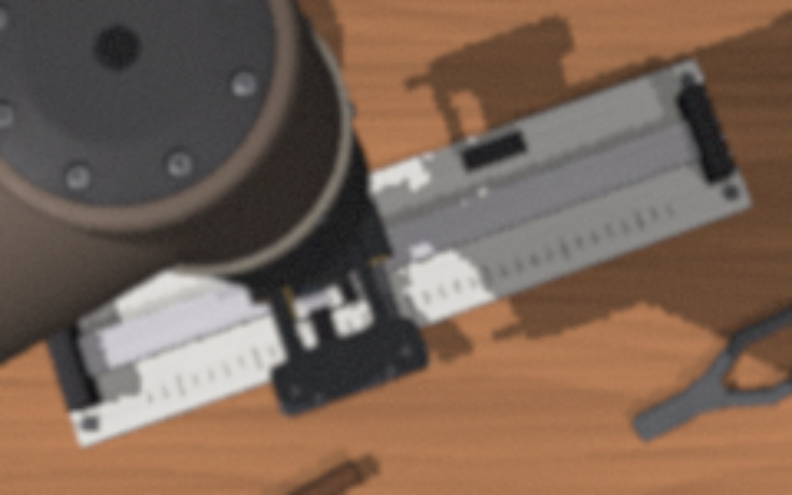

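The side view shows the fingertip behind the fin with the stop advancing. The hump is next, in smaller steps.

Emit:
step_arm(deltas=[[0,0,0,0,4,0,-1],[0,0,0,0,4,0,-1],[0,0,0,0,3,0,-1],[0,0,0,0,3,0,-1]])

```text
time_s: 5.1
tcp_pos: [0.5508, 0.0998, 0.0645]
eef_rot: [-179.7, -0.1, -160.9]
contact_force: [8.9, -15.0, -2.8]
gripper_width: -0.0001
```

```bash
python3 -c "
from go import *
rep((.014,.0635),.065)"
```

```text
t 5.1 tcpG [0.0148 0.0485 0.0645] F [  3.5 -17.   -2.8] w -0.0001 delta tool mm [ 0.8 15.  -0.6] rotvec [-0.005 -0.001  0.   ] joints [ 31.  19. -26.   0. -45. -12.]
```

Emit:
step_arm(deltas=[[0,0,0,0,0,0,-1]])

```text
time_s: 5.2
tcp_pos: [0.5508, 0.0995, 0.0644]
eef_rot: [-179.7, -0.1, -160.9]
contact_force: [-0.6, -0.3, 0.3]
gripper_width: 0.0009
```

```bash
python3 -c "
from go import *
rep((.014,.0635),.065)
cv2.imwrite('pics/side4.png',cv2.resize(r.capture('side')[160:260,125:285],None,fx=5,fy=5,interpolation=2)[:,:,::-1])"
```

```text
t 5.2 tcpG [0.0147 0.0482 0.0644] F [-0.6 -0.1  0.3] w 0.0009 delta tool mm [ 0.7 15.3 -0.7] rotvec [-0.006 -0.001  0.   ] joints [ 31.  19. -26.   0. -45. -12.]
```

View pics/side4.png

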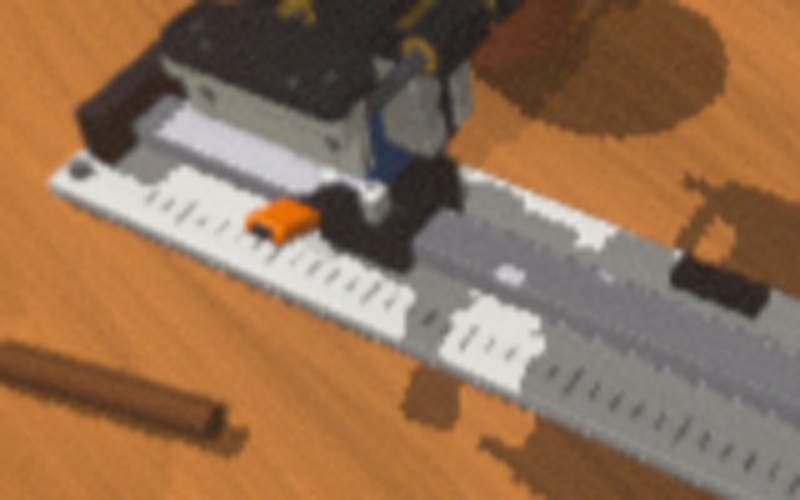

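```bash
cat > pad.py <<'E'
from m import *
def pad(im):
    m=mask(im,(5,200,130),(15,255,255)); m[:195]=0;m[235:]=0;m[:,:160]=0;m[:,215:]=0
    b=max(blobs(m,8),key=lambda b:b[0][4]); return b,G(onplane(S,b[1],.07))
E
python3 -c "
from pad import *
print(pad(cv2.imread('pics/side0.png')[:,:,::-1].copy()))
print(pad(r.capture('side')))"
```

```text
(([197, 209, 11, 8, 55], [201.9, 212.0]), array([-0.0581,  0.0175,  0.07  ]))
(([175, 200, 14, 8, 59], [181.9, 203.3]), array([-0.0579,  0.0658,  0.07  ]))
```

The stop has travelled 48 mm and sits at about y = 0.061, at the foot of the ramp. I'll continue slowly.

Emit:
step_arm(deltas=[[0,0,0,0,2,0,-1],[0,0,0,0,2,0,-1],[0,0,0,0,2,0,-1]])

```text
time_s: 5.6
tcp_pos: [0.5499, 0.1016, 0.0644]
eef_rot: [-179.4, -0.1, -160.9]
contact_force: [7.5, -12.4, -3.0]
gripper_width: 0.0007
```

```bash
python3 -c "
from go import *
from pad import *
rep((.014,.0635),.065);print(pad(r.capture('side')))"
```

```text
t 5.6 tcpG [0.0146 0.0505 0.0644] F [  3.  -14.2  -3. ] w 0.0007 delta tool mm [ 0.6 13.  -0.7] rotvec [-0.011 -0.003  0.   ] joints [ 31.  19. -26.   1. -45. -12.]
(([174, 200, 13, 8, 61], [180.7, 203.2]), array([-0.0588,  0.068 ,  0.07  ]))
```

Emit:
step_arm(deltas=[[-0.005,0,0,0,3,0,-1],[0,0,0,0,3,0,-1],[0,0,0,0,3,0,-1]])

```text
time_s: 5.95
tcp_pos: [0.5477, 0.1078, 0.0644]
eef_rot: [-179.5, -0.2, -160.9]
contact_force: [0.8, -2.2, 0.2]
gripper_width: 0.0003
```

```bash
python3 -c "
from go import *
from pad import *
rep((.014,.0635),.065);print(pad(r.capture('side')))"
```

```text
t 5.95 tcpG [0.0146 0.0571 0.0644] F [ 0.  -2.3  0.2] w 0.0003 delta tool mm [ 0.6  6.4 -0.7] rotvec [-0.008 -0.003 -0.001] joints [ 32.  19. -26.   1. -45. -13.]
(([173, 199, 12, 8, 53], [178.5, 201.7]), array([-0.0576,  0.0744,  0.07  ]))
```

Emit:
step_arm(deltas=[[-0.005,0,0,0,2,0,-1],[0,0,0,0,2,0,-1]])

```text
time_s: 6.2
tcp_pos: [0.546, 0.1127, 0.0643]
eef_rot: [-179.9, -0.2, -160.9]
contact_force: [4.8, -7.5, -0.5]
gripper_width: 0.0003
```

```bash
python3 -c "
from go import *
from pad import *
rep((.014,.0635),.065);print(pad(r.capture('side')))"
```

```text
t 6.2 tcpG [0.0145 0.0622 0.0643] F [ 2.1 -8.7 -0.5] w 0.0003 delta tool mm [ 0.5  1.3 -0.7] rotvec [-0.002 -0.003 -0.001] joints [ 32.  19. -26.   0. -46. -13.]
(([171, 198, 12, 8, 51], [176.5, 201.0]), array([-0.0579,  0.0791,  0.07  ]))
```

Emit:
step_arm(deltas=[[0,0,0,0,0,0,-1],[0,0,0,0,-6,0,-1],[0,0,0,0,-6,0,-1]])

```text
time_s: 6.55
tcp_pos: [0.5498, 0.1019, 0.0643]
eef_rot: [-179.9, -0.2, -160.8]
contact_force: [-0.1, -0.2, -0.3]
gripper_width: 0.0003
```

```bash
python3 -c "
from go import *
from pad import *
rep((.014,.0635),.065);print(pad(r.capture('side')))
cv2.imwrite('pics/side5.png',cv2.resize(r.capture('side')[160:260,125:285],None,fx=5,fy=5,interpolation=2)[:,:,::-1])"
```

```text
t 6.55 tcpG [0.0146 0.0508 0.0643] F [-0.1 -0.1 -0.3] w 0.0003 delta tool mm [ 0.6 12.7 -0.7] rotvec [-0.002 -0.003  0.001] joints [ 31.  19. -26.   0. -46. -12.]
(([169, 198, 14, 8, 57], [176.1, 200.9]), array([-0.0581,  0.08  ,  0.07  ]))
```

View pics/side5.png

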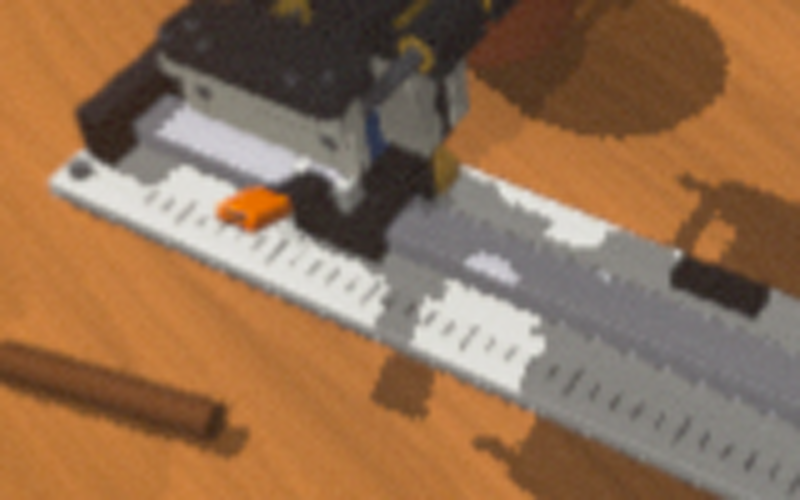

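I've backed off. The pad stays at +62.5 mm of travel, which fits the notch to within about 2 mm. I'll lift clear to check properly.

Emit:
step_arm(deltas=[[0,0,0,0,-2,-20,-1],[0,0,0,0,-2,-35,-1],[0,0,0,0,0,-40,-1],[0,0,0,20,-20,-30,-1],[0,0,0,40,-30,0,-1],[0,0,0,40,-40,0,-1],[0,0,0,20,-30,0,-1],[0,0,0,0,0,0,-1]])

```text
time_s: 7.45
tcp_pos: [0.4767, -0.0552, 0.195]
eef_rot: [-179.8, -0.1, -160.9]
contact_force: [0.4, 0.3, -0.6]
gripper_width: 0.0009
```

```bash
python3 -c "
from go import *
from pad import *
rep((-.066,.0775),.11)
a=r.capture('side');b=r.capture('top')
print(pad(a))
for n,i,c in (('top',T,b),('side',S,a)):
    m=mask(c,(105,120,40),(125,255,255)); print(n,blobs(m)); m=mask(c,(18,130,100),(28,255,255)); print(n,'brass',blobs(m,4))
cv2.imwrite('pics/side6.png',cv2.resize(a[160:260,125:285],None,fx=5,fy=5,interpolation=2)[:,:,::-1])
cv2.imwrite('pics/top6.png',cv2.resize(b[180:280,110:270],None,fx=5,fy=5,interpolation=2)[:,:,::-1])"
```

```text
t 7.45 tcpG [-0.106  -0.0737  0.195 ] F [ 0.5  0.1 -0.6] w 0.0009 delta tool mm [-40.2 151.4  84.5] rotvec [-0.003 -0.003  0.   ] joints [ 17.   3. -26.   0. -61.   2.]Traceback (most recent call last):
  File "<string>", line 6, in <module>
    print(pad(a))
          ~~~^^^
  File "pad.py", line 4, in pad
    b=max(blobs(m,8),key=lambda b:b[0][4]); return b,G(onplane(S,b[1],.07))
ValueError: max() iterable argument is empty
```

```bash
python3 -c "
from go import *
a=r.capture('side');b=r.capture('top');w=r.capture('wrist')
for n,i,c in (('top',T,b),('side',S,a)):
    m=mask(c,(105,120,40),(125,255,255)); print(n,blobs(m)); m=mask(c,(18,130,100),(28,255,255)); print(n,'brass',blobs(m,4))
cv2.imwrite('pics/side6.png',a[:,:,::-1])
cv2.imwrite('pics/w6.png',w[:,:,::-1])
cv2.imwrite('pics/top6.png',cv2.resize(b[180:280,110:270],None,fx=5,fy=5,interpolation=2)[:,:,::-1])"
```

```text
top [([174, 205, 6, 5, 19], [176.1, 207.1])]
top brass []
side []
side brass [([183, 149, 17, 15, 80], [191.1, 156.3]), ([236, 154, 9, 8, 20], [240.4, 156.2]), ([219, 171, 10, 10, 36], [224.4, 174.6])]
```

View pics/side6.png

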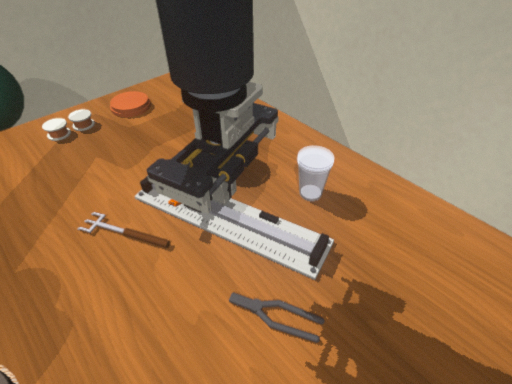

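View pics/top6.png

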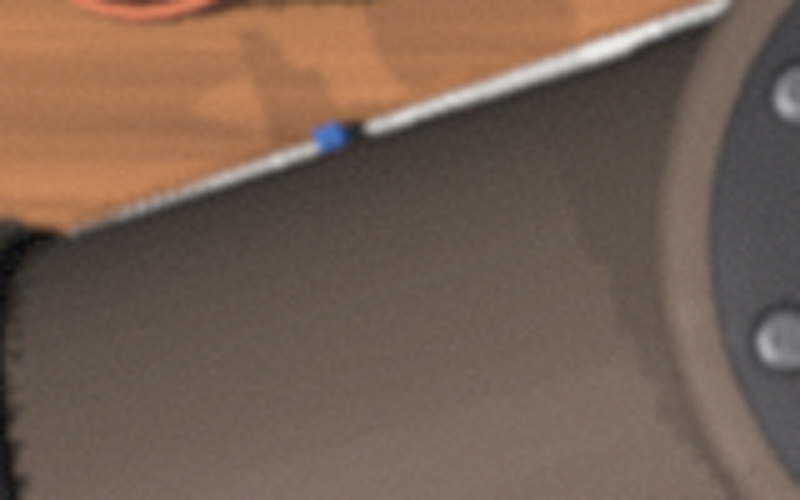

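The arm hides the stop in both views here. The earlier pose above the rail left the side view clear, so I'll go back there.

Emit:
step_arm(deltas=[[0,0,0,-40,5,-10,-1],[0,0,0,-40,5,-10,-1],[0,0,0,-40,5,-10,-1],[0,0,0,0,0,0,-1]])

```text
time_s: 8.1
tcp_pos: [0.5908, 0.008, 0.2231]
eef_rot: [-179.9, -0.3, -160.4]
contact_force: [-0.9, -0.3, 0.5]
gripper_width: 0.0003
```

```bash
python3 -c "
from go import *
rep((-.066,.0775),.11)
a=r.capture('side');b=r.capture('top')
for n,i,c in (('top',T,b),('side',S,a)):
    m=mask(c,(105,120,40),(125,255,255)); print(n,blobs(m)); m=mask(c,(18,130,100),(28,255,255)); print(n,'brass',blobs(m,4))
cv2.imwrite('pics/side7.png',a[:,:,::-1])
cv2.imwrite('pics/side7z.png',cv2.resize(a[160:260,125:285],None,fx=5,fy=5,interpolation=2)[:,:,::-1])
cv2.imwrite('pics/top7.png',b[:,:,::-1])"
```

```text
t 8.1 tcpG [ 0.0226 -0.0513  0.2231] F [-0.9 -0.   0.5] w 0.0003 delta tool mm [ 86.8 129.8 113.3] rotvec [-0.002 -0.006  0.008] joints [ 20.  13. -10.   0. -67.  -0.]
top [([174, 205, 15, 28, 202], [180.6, 219.7])]
top brass [([185, 207, 6, 5, 12], [188.2, 208.6])]
side [([190, 166, 16, 18, 80], [196.9, 174.0])]
side brass [([225, 84, 11, 8, 37], [230.8, 87.5]), ([254, 101, 9, 9, 28], [259.0, 103.9]), ([210, 188, 6, 10, 30], [213.0, 192.3])]
```

View pics/side7z.png

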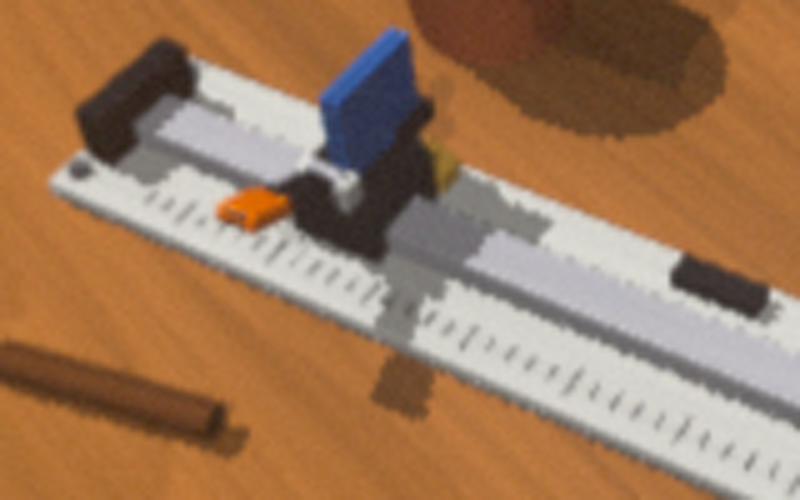

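View pics/top7.png

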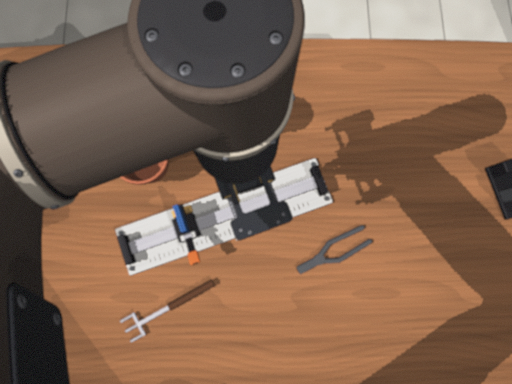

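Run:
```python
from m import *
def fin(im,i,z):
    m=mask(im,(105,120,40),(125,255,255)); b=max(blobs(m),key=lambda b:b[0][4]); ys,xs=np.nonzero(m)
    P=np.array([G(onplane(i,(x,y),.09)) for x,y in zip(xs,ys)])
    return b[1], G(onplane(i,b[1],z)), P[:,1].min(),P[:,1].max(), np.percentile(P[:,1],[3,97])
for n,i in (("top",T),("side",S)):
    for k in (0,7):
        im=cv2.imread(f"pics/{n}{k}.png")[:,:,::-1].copy()
        print(n,k,fin(im,i,.08))
im=cv2.imread("pics/top0.png"); si=cv2.imread("pics/side0.png")
cv2.imwrite("pics/brass_t.png",cv2.resize(im[195:230,160:220],None,fx=13,fy=13,interpolation=cv2.INTER_CUBIC))
cv2.imwrite("pics/brass_s.png",cv2.resize(si[170:210,185:245],None,fx=13,fy=13,interpolation=cv2.INTER_CUBIC))
# brass extent along y, top view
m=mask(im[:,:,::-1].copy(),(16,90,60),(30,255,255)); m[:200]=0;m[225:]=0;m[:,:165]=0;m[:,200:]=0
ys,xs=np.nonzero(m);P=np.array([G(onplane(T,(x,y),.014)) for x,y in zip(xs,ys)])
print("brass y",P[:,1].min(),P[:,1].max(),P[:,1].mean(),"x",P[:,0].min(),P[:,0].max())
for y in (.0725,.0775,.0825): print(proj(T,W([.036,y,.0126])),proj(S,W([.036,y,.0126])))
```

```text
top 0 ([211.4, 208.2], array([0.0124, 0.016 , 0.08  ]), np.float64(0.009), np.float64(0.0221), array([0.009646, 0.0215  ]))
top 7 ([180.6, 219.7], array([0.0115, 0.0774, 0.08  ]), np.float64(0.0687), np.float64(0.0838), array([0.069312, 0.0832  ]))
side 0 ([222.3, 183.1], array([0.0211, 0.0212, 0.08  ]), np.float64(-0.0144), np.float64(0.02), array([-0.002388,  0.019564]))
side 7 ([196.9, 174.0], array([0.0193, 0.0838, 0.08  ]), np.float64(0.051), np.float64(0.0815), array([0.05879, 0.0812 ]))
brass y 0.0579 0.0983 0.07846412213740458 x 0.0306 0.0451
[184.74444659 210.6932516 ] [208.99855476 193.74312558]
[182.42523652 211.51997953] [207.17583281 193.00580423]
[180.10586253 212.34682733] [205.36116692 192.27176619]
```

View pics/brass_t.png

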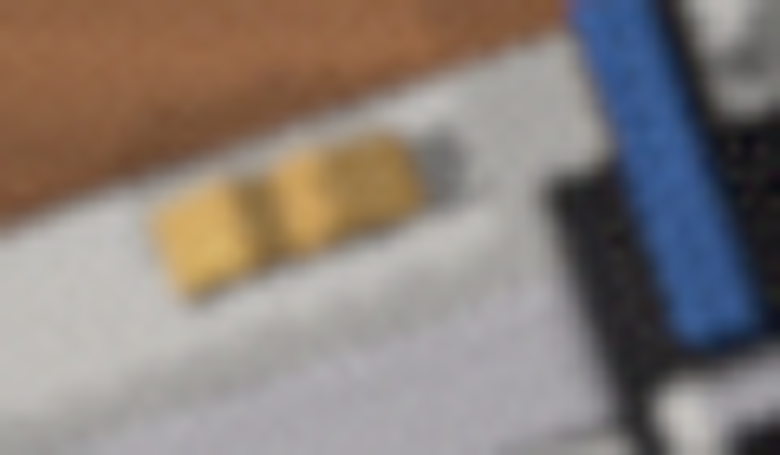

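View pics/brass_s.png

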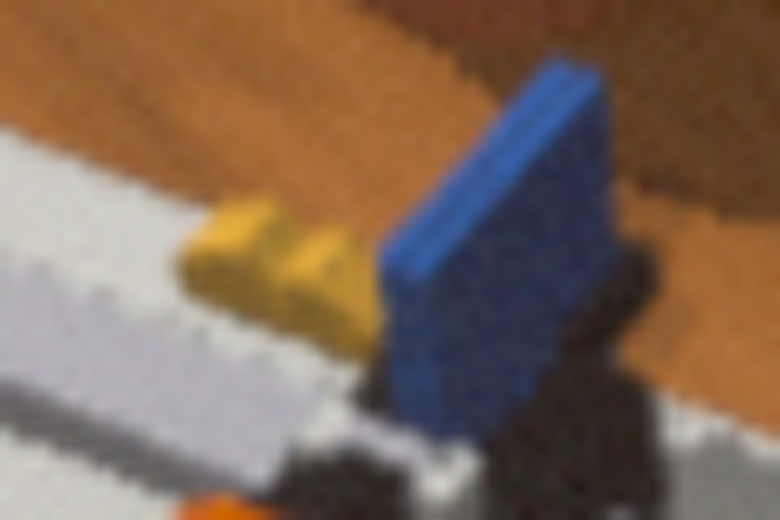

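Both views are clear. The fin centre is at y = 0.076–0.078 and the notch at 0.077–0.078, with the crests 6.5 mm away, so the stop is in the notch. The lever is still up. Now to the pad.

Emit:
step_arm(deltas=[[0,0,0.004,22,33,0,-1],[0,0,0.004,22,33,0,-1],[0,0,0,22,33,0,-1],[0,0,0,14,22,0,-1],[0,0,0,0,0,0,-1]])

```text
time_s: 8.7
tcp_pos: [0.4636, 0.0957, 0.2184]
eef_rot: [-179.9, -0.9, -161.0]
contact_force: [0.4, 0.3, -0.2]
gripper_width: 0.0004
```

```bash
python3 -c "
from go import *
rep((-.066,.0775),.11)"
```

```text
t 8.7 tcpG [-0.0689  0.0733  0.2184] F [ 0.4  0.1 -0.2] w 0.0004 delta tool mm [ -4.6   4.4 108.3] rotvec [-0.001 -0.016 -0.002] joints [ 35.   2. -24.  -0. -65. -16.]
```

Emit:
step_arm(deltas=[[0,-0.016,0,-2,2,25,-1],[0,0,0,-1,1,30,-1],[0,0,0,0,0,25,-1],[0,0,0,0,0,15,-1],[0,0,0,0,0,0,-1]])

```text
time_s: 9.2
tcp_pos: [0.4631, 0.099, 0.1215]
eef_rot: [-180.0, 0.2, -160.7]
contact_force: [-0.6, -0.2, -0.5]
gripper_width: 0.0003
```

```bash
python3 -c "
from go import *
rep((-.066,.0775),.0575)"
```

```text
t 9.2 tcpG [-0.0683  0.0765  0.1215] F [-0.6  0.  -0.5] w 0.0003 delta tool mm [-2.  1. 64.] rotvec [-0.     0.004  0.003] joints [ 36.   7. -33.   0. -50. -17.]
```

Emit:
step_arm(deltas=[[0,0,0,-1,1,15,-1],[0,0,0,0,0,15,-1],[0,0,0,0,0,8,-1],[0,0,0,0,0,6,-1],[0,0,0,0,0,6,-1]])

```text
time_s: 9.7
tcp_pos: [0.4642, 0.0993, 0.0729]
eef_rot: [-179.9, 0.3, -160.7]
contact_force: [-2.3, -0.5, 1.7]
gripper_width: 0.0001
```

```bash
python3 -c "
from go import *
rep((-.066,.0775),.0575)
cv2.imwrite('pics/side8.png',cv2.resize(r.capture('side')[100:280,125:345],None,fx=3.3,fy=3.3)[:,:,::-1])"
```

```text
t 9.7 tcpG [-0.0672  0.0764  0.0729] F [-2.4  0.2  1.7] w 0.0001 delta tool mm [-1.1  1.2 15.4] rotvec [-0.001  0.005  0.004] joints [ 36.  11. -36.   0. -43. -17.]
```

View pics/side8.png

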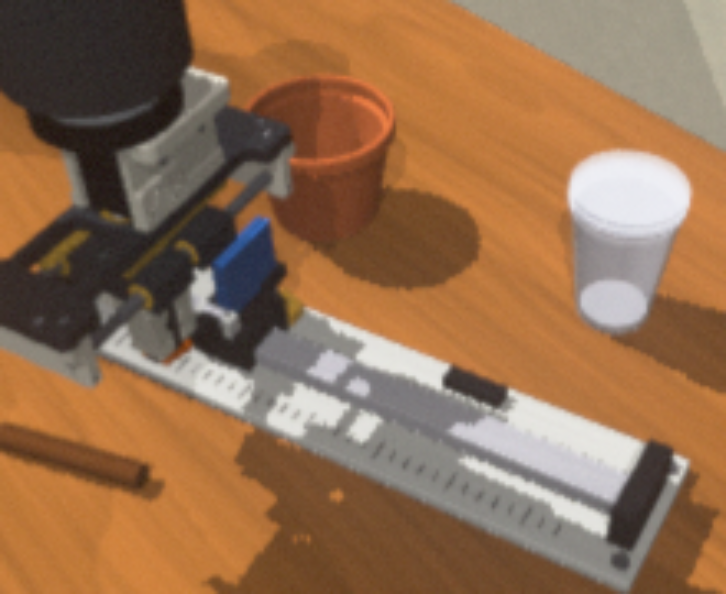

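The side view shows the fingertips squarely on the orange pad, with the fin and lever still in place. Pressing down.

Emit:
step_arm(deltas=[[0,0,0,0,0,5,-1],[0,0,0,0,0,5,-1],[0,0,0,0,0,4,-1],[0,0,0,0,0,3,-1]])

```text
time_s: 10.15
tcp_pos: [0.466, 0.0999, 0.0563]
eef_rot: [-179.9, 0.5, -160.6]
contact_force: [-14.8, -3.1, 39.1]
gripper_width: 0.0011
```

```bash
python3 -c "
from go import *
rep((-.066,.0775),.0575)"
```

```text
t 10.15 tcpG [-0.0653  0.0764  0.0563] F [-14.9   1.9  39.1] w 0.0011 delta tool mm [ 0.7  1.1 -1.2] rotvec [-0.001  0.008  0.005] joints [ 36.  13. -37.   0. -40. -17.]
```

It has reached the hard stop (z = 0.056, 39 N). I'm lifting off.

Emit:
step_arm(deltas=[[0,0,0,0,0,-10,-1],[0,0,0,0,0,-25,-1],[0,0,0,0,0,-40,-1],[0,0,0,0,0,-45,-1],[0,0,0,-20,-20,-30,-1],[0,0,0,-30,-45,0,-1],[0,0,0,-30,-45,0,-1],[0,0,0,0,-20,0,-1],[0,0,0,0,0,0,-1]])

```text
time_s: 11.05
tcp_pos: [0.5838, 0.0073, 0.2158]
eef_rot: [-179.8, 1.1, -160.3]
contact_force: [-0.1, 0.6, -1.0]
gripper_width: 0.0005
```

```bash
python3 -c "
from go import *
rep((.0,-.05),.22)
a=r.capture('side');b=r.capture('top')
for n,i,c in (('top',T,b),('side',S,a)):
    m=mask(c,(105,120,40),(125,255,255)); print(n,blobs(m))
cv2.imwrite('pics/side9.png',a[:,:,::-1])
cv2.imwrite('pics/side9z.png',cv2.resize(a[160:260,125:285],None,fx=5,fy=5,interpolation=2)[:,:,::-1])
cv2.imwrite('pics/top9.png',b[:,:,::-1])"
```

```text
t 11.05 tcpG [ 0.0157 -0.0496  0.2158] F [ 0.1  0.6 -1. ] w 0.0005 delta tool mm [15.6 -0.2 -4.5] rotvec [-0.003  0.019  0.01 ] joints [ 20.  12. -13.   0. -64.  -0.]
top [([174, 205, 15, 28, 201], [180.8, 219.5])]
side [([190, 167, 16, 17, 77], [196.9, 174.2])]
```

View pics/side9z.png

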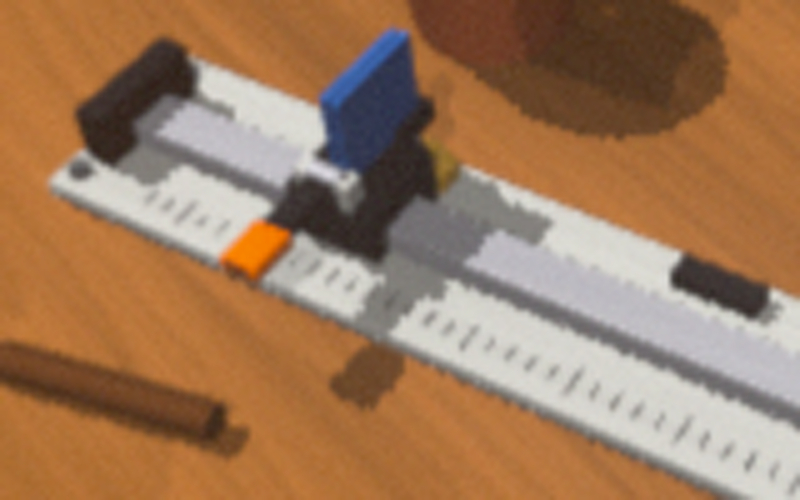

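View pics/top9.png

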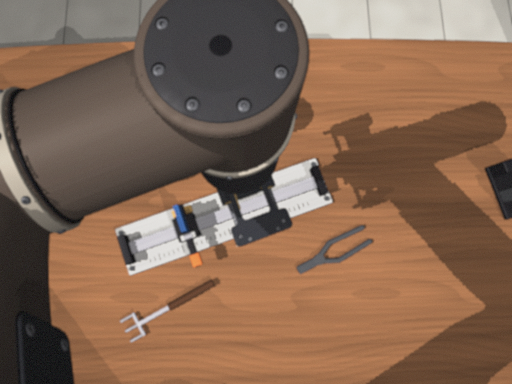

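Run:
```python
from m import *
im=cv2.imread("pics/side9.png")[:,:,::-1].copy();tp=cv2.imread("pics/top9.png")[:,:,::-1].copy()
# top face centre in zoom: corners approx (268,222),(290,235),(258,268),(225,258)
px=(125+(260+.5)/5-.5,160+(245+.5)/5-.5)
m=mask(tp,(5,150,120),(15,255,255));m[:240]=0;m[275:]=0;m[:,:180]=0;m[:,215:]=0
b=max(blobs(m,8),key=lambda b:b[0][4]);print(b)
print("side on .0575",G(onplane(S,px,.0575)),"top",G(onplane(T,b[1],.0575)),"tri",G(tri([(S,px),(T,b[1])])))
for a in (0,.1,.2): print(a,proj(S,W([-.02-.047*np.cos(a)+.0045*np.sin(a)*-1*-1,.0775,.053+.047*np.sin(a)+.0045*np.cos(a)])),px)
```

```text
([189, 253, 14, 15, 149], [195.6, 259.8])
side on .0575 [-0.0659  0.0751  0.0575] top [-0.0673  0.0778  0.0575] tri [-0.0663  0.0769  0.0566]
0 [175.30996006 208.52401941] (176.6, 208.6)
0.1 [175.13654764 206.69149511] (176.6, 208.6)
0.2 [175.11696793 204.72774437] (176.6, 208.6)
```

The pad triangulates to 56.6 mm high at x = -66 mm, against 57.5 and -67 expected, so the lever is fully down. The fin has not moved and the hand is clear. Handing in.

```bash
python3 -c "
from plant import r
print(r.close_job())"
```

```text
the job is handed in; nothing more can be done
None
```

I pushed the fin on its -y face with the shut fingertips until the stop went over the hump into the brass block's notch. I then lifted off, pressed the orange-tipped lever down, lifted the hand clear and handed the job in at about 11 s. No verdict was reported.

**Stop in the notch:** the top view put both the fin and the notch at about y = 78 mm. The side view put the fin at 76 mm, and the two-view notch estimate was 77 mm. That is a 1–2 mm disagreement, close to the 2.5 mm limit and about what the 2 mm calibration allows. I took the stop as seated because it shifted about 1 mm by itself after release, and the humps are 6.5 mm away. The fin did not move when the lever was pressed.

**Lever down:** before the press, with the lever still up, the pad was at about 74 mm. Afterwards it measured 56.6 mm high, against 57.5 mm expected, and the press had reached the hard stop.

**Forces:** two were higher than planned, about 17 N as the stop hit the hump ramp and 39 N of fingertip force at the lever's hard stop.

**Other objects:** the pot, cups, rake and pliers looked unmoved in the pictures. I checked them only by eye and did not measure them again; in the last top view the arm hid the pot and cups.

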